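# Mist a brass ring and hold the loupe over it at focus

## Robot

A 6-joint arm with a two-finger parallel gripper is mounted at the origin on the work surface. World frame = base frame: x ahead of the robot, y to its left, z up, the work surface at z = 0. Lengths are in mm, angles in rad, forces in N, time in s.
With the tool pointing down it reaches from about 350 to 775 mm from the base axis. Payload 7.3 kg.
Tool frame: the origin (TCP) lies at the very end of the fingers, on their centre line; the grasp point (between the pads) lies 19 mm behind it (bot.grip_point_offset is the distance from the TCP to the grasp point, in mm); z points along the fingers, y is the line along which they close (so a half turn about z gives the same grasp; the last joint's range is limited). The gripper opens to 92 mm and grips with 3 to 60 N. Pads are 19 mm wide; open, the fingers measure 130 mm over their backs; the gripper's body (75 mm by 190 mm) begins 47 mm behind the grasp point.
Start: joints at [-1.424, 0.342, 1.524, -0, 1.275, -0.146], TCP at [151.555, -502.669, 226.741] pointing down, gripper open.
Joint ranges: [-2.53, 2.53], [-0.77, 2.02], [0.04, 2.7], [-1, 4.14], [0.28, 2.66], [-3.11, 3.11]. Speed limits (rad/s): [2.57, 2.57, 3.14, 3.14, 3.14, 3.14].

## Interface

Orientations are given as [roll, pitch, yaw] about the fixed x, y, z axes, in that order (R = Rz(yaw) Ry(pitch) Rx(roll)).
In Python, from plant import bot gives the robot as it stands. The module is installed in compiled form; this text tells all that it offers.
- The arm moves only by the shell command python3 -m jog 'ROWS' [OPENING]. ROWS is JSON, a list of rows, each a list of 6 numbers: the shift along the tool's x, y, z in mm, then the turn, a rotation vector about the tool's x, y, z in rad. In form: [[dx, dy, dz, rx, ry, rz], ...]. A call has 1 to 12 rows; each row shifts and turns the commanded pose from where the row before left it, along the tool's axes as they then stand; what a row does not reach is not made up. A row lasts 1/10 s, in which the tool goes at most 50 mm and 8.59 degrees, less where a joint would pass 70% of its speed; a pose out of reach is approached as far as the arm can. A call with a gripper value outside its range is refused whole. OPENING is the opening in per cent of the stroke, from 0 (shut) to 100 (fully open), set as the call begins (- or left out, the last holds). The fingers move at their own pace and stop on an object; the grip force is fixed at half the most. Time passes only in rows, so rows that do not move let the fingers close. It gives the time, the measured TCP pose, the force, the opening and the grip force at its end, in the units of the state.
- bot.get_obs(): the state, without advancing time (a new reading comes with each control period).
- bot.capture(name): name is "scene" or "top"; returns the picture (400x640x3 uint8, red, green, blue); there is no depth.
- bot.camera_model(name): a dict with "fx", "fy", "cx", "cy" (pixels), "position" and "orientation" of the camera in the world. Camera axes: x right, y down, z forward; pixel columns grow to the right and rows downward; lengths in mm; the calibration is good to about 2 mm. A picture is of the moment at which its call begins. camera_model takes no time and is no camera call.
- bot.close_job(): hands the job in; it is judged then, once.
Trained networks look in the newest picture that a camera, given by its name, has taken for a name from the list of things; names that differ only in an ending like _2 or _b are one class to them, and where a whole thing is asked for, a point or a joint stands for the part that bears it (a point fixed in the world has none). Each returns a list of dicts, best first, with "p" (0 to 1); they miss things now and then, are a little off and sometimes report something else, mostly with a low value. They report only what shows in the picture. A call takes as long as a camera call. They do not tell look-alikes from the thing itself.
- bot.outline_of(target, camera): "mask" (400x640 bool, what is visible of it) and "pixel" ([column, row] in pixels, amid what is visible of it).
The state is a dict: "time": time; "joint_positions": joint angles; "dq": joint speeds; "tau": joint torques, N m; "tool_pos": TCP position; "tcp_rot": TCP orientation; "contact_force": force on the tool from outside, world axes, zero at the start; "moment": the same for the moment, N m; "grip_width": finger opening in mm; "finger_force": force on a finger pad.
Only numpy, scipy, OpenCV 4.12 (cv2) and the standard library are available. Lean on these libraries where they do the work, as an engineer would, in place of code of your own. Each camera call takes 0.05 s, during which the arm holds its last target. There are 200 camera calls.

## Task

Mist the brass ring on the inspection stand: press the sprung nozzle cap of the cleaner bottle all the way down with the gripper and let it spring back up. Then pick up the loupe by its handle and hold it level, right side up as it lay, with its lens centred over the ring and at the height that the pointer on the post marks, keeping the loupe clear of the stand and bottle. Finish while still holding it there, steady; leave the ring, the pointer and the other things on the counter where they are.

Things in the scene. Friction and masses are not known exactly. Their poses are not given: they have to be found in the camera images.
- stand: Fixed inspection stand: round steel foot 160 mm across, 12 mm thick, with a black rubber pad (64 mm across, top 18 mm above the counter) at its centre. Origin: centre of the underside. A thin post (10 mm across, black ball on top at 150 mm) stands 66 mm from the pad's centre, at 0.9 rad from the stand's +x towards +y; a black collar with the focus pointer sits on it.
- focus_mark (a point): Tip of the flat brass pointer (8 mm wide, 3 mm thick) on the post's black collar (20 mm across, 14 mm tall): mid-thickness, 44 mm from the vertical axis of the pad, pointing at it. Its height is the focal height for the middle plane of the lens; 75 to 115 mm above the counter. The collar slides on the post if pushed with 5 N or more.
- bottle: White cleaner bottle, 54 mm across, fixed on a flat steel arm that radiates from the stand. Origin: on the counter under the centre of the stand's pad (same point as the stand's origin); the bottle's upright axis is 125 mm from it along this body's own +x. Seen from the pad it is 1.2 to 1.8 rad clockwise (from above) of the post.
- cap_top (a point): Centre of the top of the bottle's sprung nozzle cap: grey round cap 30 mm across, 14 mm tall, its top 152 mm above the counter when up, with an 8 mm thick nozzle stub that ends 31 mm from the cap's axis and points at the pad. It is pressed straight down.
- cap (a joint): How far the nozzle cap is pressed down (m): 0 is up, 0.010 is fully down. Spring: 2 N at the start of the travel, 6 N at the bottom; it comes back up by itself.
- ring: The part to inspect: loose brass ring lying flat on the rubber pad, 30 mm outside, 22 mm inside, 5 mm tall, 14 g. Origin: centre of its underside. Up to 10 mm off the pad's centre in x and y.
- loupe: Loupe lying flat, 75 to 155 g: straight black handle along its x, 88 mm long (x = -54 to +34 mm), 16 mm wide, 18 mm tall, then a short steel neck and a round steel lens frame (56 mm outside, 12 mm tall) centred at x = +70 mm. Origin: under the handle, 10 mm from its middle towards the lens, near the centre of mass, a good place to grip. z up when level.
- lens_center (a point): Centre of the loupe's lens, 70 mm along the loupe's +x from its origin and 6 mm above its underside.
- spool: Bystander: black spool of brass wire standing on its flange, 84 mm across, 62 mm tall. Origin: centre of the underside.
- jar: Bystander: closed amber glass jar, 68 mm across, 85 mm tall. Origin: centre of the underside.
- coil: Bystander: thick brass hoop lying flat, 104 mm outside, 84 mm inside, 16 mm tall. Origin: centre of the underside.
Things that resemble listed ones, but are neither listed nor needed, are in the scene too. Leave any orange or turquoise look-alike of the loupe alone.

How it is judged:
By the outcome, as a careful person would: the job done as asked, in the order asked, and still so for the second after the job is handed in, while the arm keeps its last pose, push and grip.
It also fails if it takes over 58 s, if anything falls off the work surface, if the arm or the gripper's body presses on something with over 40 N, if the wrist force passes 120 N, or if a joint passes its speed limit or range.

## Working session

There is one attempt and no reset: what is moved stays moved. The work goes in short steps, Python scripts to look and compute and a shell command to move; the robot and the scene stay as the last step left them, time stands still between calls to the robot, and variables do not carry over. Pictures are saved under pics/ and viewed, at most 10 in all, crops included, and the job is handed in when it is done.

```bash
mkdir -p pics
cat > h.py <<'E'
import numpy as np, cv2
from scipy.spatial.transform import Rotation as R
from plant import bot
def cam(n):
    m=bot.camera_model(n); o=np.array(m["orientation"],float)
    Rm=o if o.shape==(3,3) else R.from_euler('xyz',o).as_matrix()
    return m,Rm,np.array(m["position"],float)
def ray(n,px):
    m,Rm,p=cam(n); d=Rm@np.array([(px[0]-m["cx"])/m["fx"],(px[1]-m["cy"])/m["fy"],1.]); return p,d/np.linalg.norm(d)
def onz(n,px,z):
    p,d=ray(n,px); return p+d*(z-p[2])/d[2]
def proj(n,X):
    m,Rm,p=cam(n); c=(np.atleast_2d(X)-p)@Rm; return np.c_[c[:,0]/c[:,2]*m["fx"]+m["cx"],c[:,1]/c[:,2]*m["fy"]+m["cy"]]
E
python3 - <<'E'
from h import *
for n in("scene","top"):
    im=bot.capture(n); cv2.imwrite(f"pics/{n}0.png",im[:,:,::-1]); print(n,bot.camera_model(n))
    for t in("stand","focus_mark","bottle","cap_top","ring","loupe","spool","jar","coil"):
        for r in bot.outline_of(t,n)[:4]: 
            ys,xs=np.nonzero(r["mask"]); print(t,round(r["p"],2),np.round(r["pixel"]),xs.min(),xs.max(),ys.min(),ys.max(),len(xs))
o=bot.get_obs();print(o)
E
```

```text
scene {'fx': 365.1098162189912, 'fy': 365.1098162189912, 'cx': 319.37214533062706, 'cy': 205.17471150102236, 'position': array([895.43092855, 459.60887121, 869.87414514]), 'orientation': array([-2.49835941, -0.00807974,  2.53010764])}
stand 0.79 [314. 214.] 285 339 194 241 2042
focus_mark 0.62 [305. 220.] 299 306 213 223 46
focus_mark 0.42 [308. 171.] 299 316 146 193 690
bottle 0.62 [311. 175.] 299 318 147 194 731
cap_top 0.66 [309. 151.] 304 312 147 158 74
loupe 0.98 [446. 358.] 434 459 309 376 890
loupe 0.86 [427. 259.] 410 460 247 276 564
loupe 0.78 [371. 376.] 369 378 354 399 413
spool 0.65 [305. 318.] 289 325 296 339 1292
jar 0.72 [267. 285.] 253 282 265 302 912
coil 0.68 [263. 132.] 248 279 128 151 390
top {'fx': 400.57470939959086, 'fy': 400.57470939959086, 'cx': 317.1851163682713, 'cy': 196.4453924795063, 'position': array([ 330.91122722,  -23.28939491, 1361.13196987]), 'orientation': array([-2.94943797,  0.01869761, -1.59697485])}
stand 0.91 [326. 207.] 306 352 181 229 1741
bottle 0.72 [363. 218.] 349 371 213 232 331
cap_top 0.42 [365. 217.] 358 370 212 222 100
loupe 0.87 [2
[... 354 characters left out ...]
 450 202 232 303
{'time': 1.0, 'joint_positions': array([-1.42396754e+00,  3.42008600e-01,  1.52410140e+00, -1.70535783e-06,
        1.27544965e+00, -1.46002056e-01]), 'dq': array([-0.0006027 , -0.00061837, -0.00251242, -0.00033165, -0.00077218,
       -0.00050317]), 'tau': array([ 1.46136692e-03, -4.31137240e+01, -2.44478631e+01,  7.18996162e-02,
        4.82795737e-02, -2.77612702e-05]), 'tool_pos': array([ 151.56861068, -502.64769919,  226.73555082]), 'tcp_rot': array([3.14156024e+00, 6.41540053e-06, 2.92831335e-01]), 'contact_force': array([1.05151174, 0.51089472, 0.18421197]), 'moment': array([ 0.01065225,  0.02340168, -0.03003546]), 'finger_force': 0.0, 'grip_width': 91.83950356736901}
```

View pics/scene0.png

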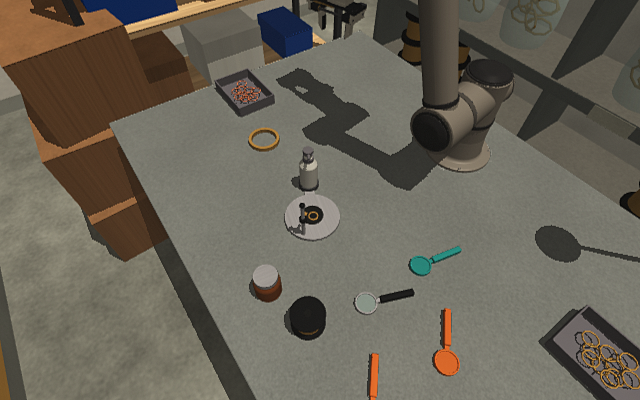

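View pics/top0.png

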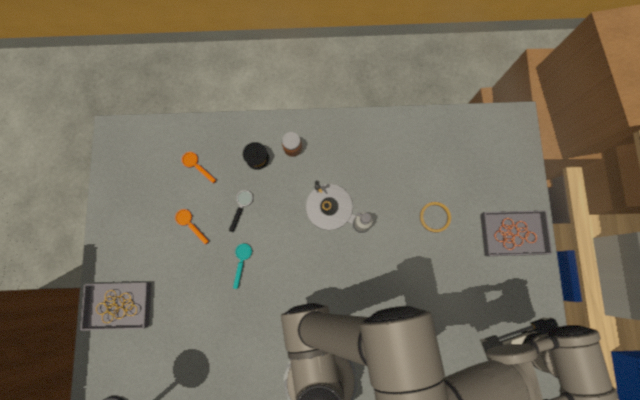

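The scene view shows the stand at (313,217), the bottle and cap at (309,155), and the black loupe with its lens at (367,302) and handle end at (413,293). The top view shows the stand at (329,206), the bottle at (364,220), and the black loupe from (245,198) to (233,230). Next I'll zoom in to measure.

Run:
```python
from h import *
s=cv2.imread("pics/scene0.png");t=cv2.imread("pics/top0.png")
def c(im,x,y,w,h,W,H): return cv2.resize(im[y:y+h,x:x+w],(W,H),interpolation=cv2.INTER_CUBIC)
# scene stand 280..346 x 144..244 (x6) ; top stand 300..380 x 174..240(x5); loupes x5
A=c(s,280,144,66,100,396,600)
B=c(t,300,176,80,60,400,300)
C=np.hstack([c(s,350,280,70,50,245,175)])
D=c(t,222,185,36,50,144,200)
can=np.zeros((600,800,3),np.uint8);can[:,:396]=A;can[:300,400:800]=B;can[305:480,400:645]=C;can[305:505,650:794]=D
cv2.imwrite("pics/c1.png",can)
```

```text
(no output)
```

View pics/c1.png

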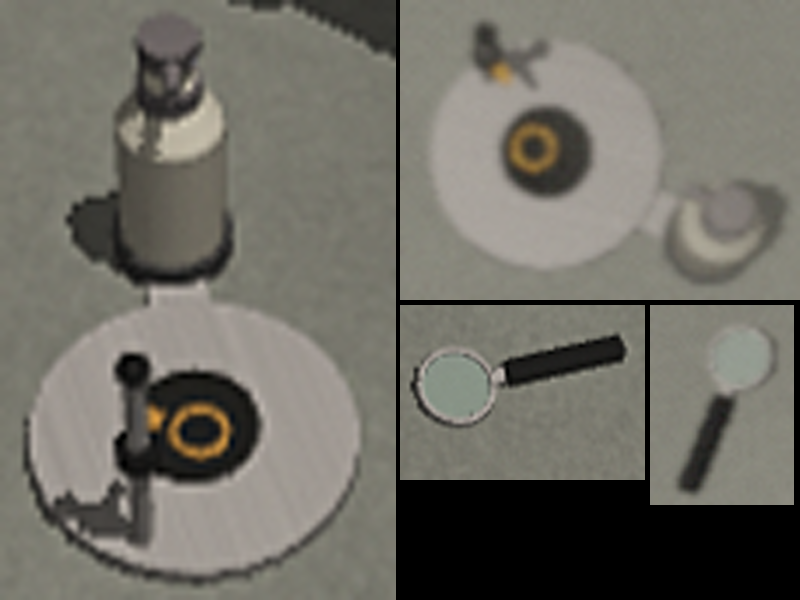

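The crops show these positions in full-image pixels:

| Feature | Scene | Top |
|---|---|---|
| Pad centre | (313.5,214.7) | (328.7,206) |
| Ring | (312.7,215.3) | (326.1,205.3) |
| Cap top | (307.7,150.2) | (365.5,217) |
| Loupe lens | (365.5,302.6) | (244.8,197.8) |

I'll fit the geometry to these.

```bash
cat > fit.py <<'E'
from h import *
from scipy.optimize import least_squares
A=lambda u,v:(280+u/6-.5,144+v/6-.5)
B=lambda u,v:(300+(u-400)/5-.5,176+v/5-.5)
C=lambda u,v:(350+(u-400)/3.5-.5,280+(v-305)/3.5-.5)
D=lambda u,v:(222+(u-650)/4-.5,185+(v-305)/4-.5)
def P(x,y,a,r,z): return [x+r*np.cos(a),y+r*np.sin(a),z]
def f(q,full=False):
    x,y,a,b,h,rx,ry=q
    obs=[("scene",P(x,y,0,0,18),A(204,427)),("top",P(x,y,0,0,15),B(546,152)),
     ("scene",P(x,y,a,66,145),A(133,370)),("top",P(x,y,a,66,145),B(486,34)),
     ("scene",P(x,y,a,66,h),A(135,453)),("scene",P(x,y,a,46,h),A(158,418)),
     ("scene",P(x,y,b,125,152),A(169,40)),("top",P(x,y,b,125,152),B(730,208)),
     ("scene",[rx,ry,23],A(199,431)),("top",[rx,ry,23],B(533,149))]
    return np.concatenate([(proj(n,X)[0]-p) for n,X,p in obs])
s0=onz("scene",A(204,427),18)
s=least_squares(f,[s0[0],s0[1],0,-1.5,95,s0[0],s0[1]],loss="soft_l1")
if __name__=="__main__":
    best=min((least_squares(f,[s0[0],s0[1],a0,a0-1.5,95,s0[0],s0[1]],loss="soft_l1") for a0 in np.arange(0,6.3,.7)),key=lambda s:s.cost)
    print("stand x y post bottle h ring",best.x.round(2),best.cost); print(best.fun.reshape(-1,2).round(2))
    x,y,a,b=best.x[:4]; print("post-bottle",a-b,"cap",P(x,y,b,125,152))
    for n,T,l,e in(("scene",C,(456,386),(622,349)),("top",D,(743,358),(691,488))):
        L=onz(n,T(*l),10);E=onz(n,T(*e),14); print(n,"pad",onz(n,A(204,427) if n=="scene" else B(546,152),15).round(1),"lens",L.round(1),"end",E.round(1),np.linalg.norm((L-E)[:2]),"yaw",np.arctan2(*(L-E)[1::-1]))
E
python3 fit.py
```

```text
Traceback (most recent call last):
  File "fit.py", line 19, in <module>
    best=min((least_squares(f,[s0[0],s0[1],a0,a0-1.5,95,s0[0],s0[1]],loss="soft_l1") for a0 in np.arange(0,6.3,.7)),key=lambda s:s.cost)
  File "fit.py", line 19, in <genexpr>
    best=min((least_squares(f,[s0[0],s0[1],a0,a0-1.5,95,s0[0],s0[1]],loss="soft_l1") for a0 in np.arange(0,6.3,.7)),key=lambda s:s.cost)
              ~~~~~~~~~~~~~^^^^^^^^^^^^^^^^^^^^^^^^^^^^^^^^^^^^^^^^^^^^^^^^^^^^^^^^^
  File "fit.py", line 15, in f
    return np.concatenate([(proj(n,X)[0]-p) for n,X,p in obs])
                            ~~~~^^^^^
  File "h.py", line 13, in proj
    m,Rm,p=cam(n); c=(np.atleast_2d(X)-p)@Rm; return np.c_[c[:,0]/c[:,2]*m["fx"]+m["cx"],c[:,1]/c[:,2]*m["fy"]+m["cy"]]
           ~~~^^^
  File "h.py", line 5, in cam
    m=bot.camera_model(n); o=np.array(m["orientation"],float)
ValueError: time passes only in moves, steps and waits
```

```bash
sed -i 's/^def cam/import functools\n@functools.cache\ndef cam/' h.py; sed -i '/^s=least/d' fit.py; python3 fit.py
```

```text
stand x y post bottle h ring [558.02 -41.83 -12.02  -8.35  84.28 561.27 -36.19] 0.8798288540280526
[[-0.59  0.07]
 [-0.43  0.43]
 [ 0.12 -0.18]
 [ 0.26 -0.4 ]
 [ 0.49 -0.08]
 [-0.15  0.06]
 [ 0.1  -0.03]
 [-0.   -0.13]
 [ 0.41  0.25]
 [ 0.5  -0.26]]
post-bottle -3.6677636737837567 cap [np.float64(498.82454756742766), np.float64(-151.92921880857955), 152]
scene pad [555.3 -42.8  15. ] lens [598.3 245.2  10. ] end [485.1 292.5  14. ] 122.65915336226522 yaw -0.396138493943741
top pad [559.5 -43.3  15. ] lens [597.3 244.8  10. ] end [485.7 287.2  14. ] 119.33731340159142 yaw -0.36324098358186785
```

The fit puts the stand at (558,-42), the post at 0.55 rad, the bottle at -2.07 rad, the cap at (499,-152), the ring at (561,-36), the pointer height at about 84 and the loupe origin at about (533,271) with yaw -0.38. The residuals are below 0.6 px.

The bottle sits 2.6 rad clockwise of the post and 1.71 rad clockwise of the stand's +x. Both cameras agree on this, so the quoted 1.2–1.8 range seems to be measured from +x. I'll trust the images.

```bash
python3 -m jog '[[18,-10,2,0,0,0],[36,-20,4,0,0,0],[36,-20,4,0,0,0],[36,-20,4,0,0,0],[36,-20,4,0,0,0],[36,-20,4,0,0,0],[36,-20,4,0,0,0],[36,-20,4,0,0,0],[36,-20,4,0,0,0],[36,-20,4,0,0,0],[36,-20,4,0,0,0],[36,-20,4,0,0,0]]' 0; python3 -m jog '[[20,-6,4,0,0,0],[0,0,0,0,0,0],[0,0,0,0,0,0]]'
```

```text
time: 2.2
tool_pos: [482.6, -161.6, 180.7]
tcp_rot: [3.141, -0.0, 0.293]
contact_force: [-0.1, -0.6, 0.5]
grip_width: 1.8
finger_force: 0.0
time: 2.5
tool_pos: [498.7, -151.4, 176.5]
tcp_rot: [-3.141, 0.001, 0.294]
contact_force: [-0.1, -0.3, 0.6]
grip_width: 0.5
finger_force: 0.0
```

Run:
```python
from h import *
s=bot.capture("scene")[:,:,::-1];t=bot.capture("top")[:,:,::-1]
cv2.imwrite("pics/c2.png",np.hstack([cv2.resize(s[90:210,270:350],(400,600),interpolation=2),cv2.resize(t[170:260,330:390],(400,600),interpolation=2)]))
```

```text
(no output)
```

View pics/c2.png

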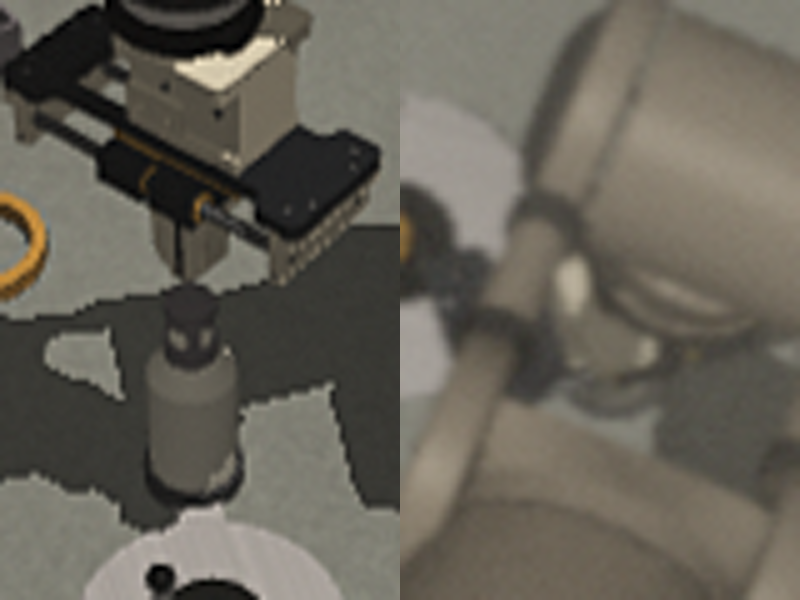

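The closed fingertips at crop (189,275) sit right above the cap at (189,297), so they're aligned. Pressing down now.

```bash
python3 -m jog '[[0,0,10,0,0,0],[0,0,10,0,0,0],[0,0,5,0,0,0],[0,0,3,0,0,0],[0,0,2,0,0,0],[0,0,0,0,0,0]]'; python3 -m jog '[[0,0,2,0,0,0],[0,0,1,0,0,0],[0,0,1,0,0,0],[0,0,0,0,0,0],[0,0,0,0,0,0]]'
```

```text
time: 3.2
tool_pos: [498.7, -151.6, 146.7]
tcp_rot: [3.142, 0.001, 0.293]
contact_force: [-2.8, -2.2, 3.7]
grip_width: 0.3
finger_force: 2.0
time: 3.7
tool_pos: [499.0, -151.6, 143.0]
tcp_rot: [3.141, -0.0, 0.293]
contact_force: [-2.8, -0.5, 6.4]
grip_width: 0.5
finger_force: 2.8
```

```bash
python3 -m jog '[[0,0,0.5,0,0,0],[0,0,0.5,0,0,0],[0,0,0,0,0,0]]'; python3 -m jog '[[0,0,0.5,0,0,0],[0,0,0.5,0,0,0],[0,0,0,0,0,0]]';  python3 -m jog '[[0,0,0.3,0,0,0],[0,0,0.3,0,0,0],[0,0,0,0,0,0]]'
```

```text
time: 4.0
tool_pos: [499.1, -151.6, 142.2]
tcp_rot: [3.141, -0.0, 0.293]
contact_force: [-4.9, -1.2, 7.5]
grip_width: 0.4
finger_force: 3.6
time: 4.3
tool_pos: [499.1, -151.6, 142.1]
tcp_rot: [3.14, -0.001, 0.293]
contact_force: [-6.4, -0.3, 13.8]
grip_width: 0.5
finger_force: 7.0
time: 4.6
tool_pos: [499.1, -151.6, 142.0]
tcp_rot: [3.14, -0.001, 0.293]
contact_force: [-8.4, -0.1, 17.2]
grip_width: 0.4
finger_force: 9.0
```

The force climbed sharply at z=142 (10 mm of travel), so the cap is fully down. I'll lift off, turn, and go over to the loupe.

```bash
python3 -m jog '[[0,0,-5,0,0,0],[0,0,-10,0,0,0],[0,0,-15,0,0,0],[0,0,-15,0,0,0.1],[0,0,-15,0,0,0.115],[0,0,0,0,0,0.115],[0,0,0,0,0,0.115],[0,0,0,0,0,0.115],[0,0,0,0,0,0.115],[0,0,0,0,0,0]]' 50; python3 -m jog '[[-6,-20,0,0,0,0],[-12,-40,0,0,0,0],[-12,-40,0,0,0,0],[-12,-40,0,0,0,0],[-12,-40,0,0,0,0],[-12,-40,0,0,0,0],[-12,-40,0,0,0,0],[-12,-40,0,0,0,0],[-12,-40,0,0,0,0],[-12,-40,0,0,0,0],[-6,-20,0,0,0,0],[0,0,0,0,0,0]]'
python3 - <<'E'
from h import *
for n in("scene","top"):
    im=bot.capture(n); cv2.imwrite(f"pics/{n}3.png",im[:,:,::-1])
s=cv2.imread("pics/scene3.png");cv2.imwrite("pics/c3.png",np.hstack([cv2.resize(s[230:350,340:460],(500,500),interpolation=2),cv2.resize(s[140:200,280:340],(300,300),interpolation=2).repeat(1,0) if 0 else cv2.copyMakeBorder(cv2.resize(s[140:200,280:340],(300,300),interpolation=2),0,200,0,0,0)]))
print("turq",onz("top",(244,252),6),onz("scene",(420,266),6))
E
```

```text
time: 5.6
tool_pos: [499.2, -151.2, 200.1]
tcp_rot: [-3.141, -0.0, -0.383]
contact_force: [-0.5, -0.1, 0.6]
grip_width: 46.1
finger_force: 0.0
time: 6.8
tool_pos: [536.4, 267.5, 199.6]
tcp_rot: [-3.141, 0.0, -0.375]
contact_force: [0.1, 0.0, -0.4]
grip_width: 46.0
finger_force: 0.0
turq [411.98483535 246.54133542   6.        ] [414.90022918 248.34973774   6.        ]
```

View pics/c3.png

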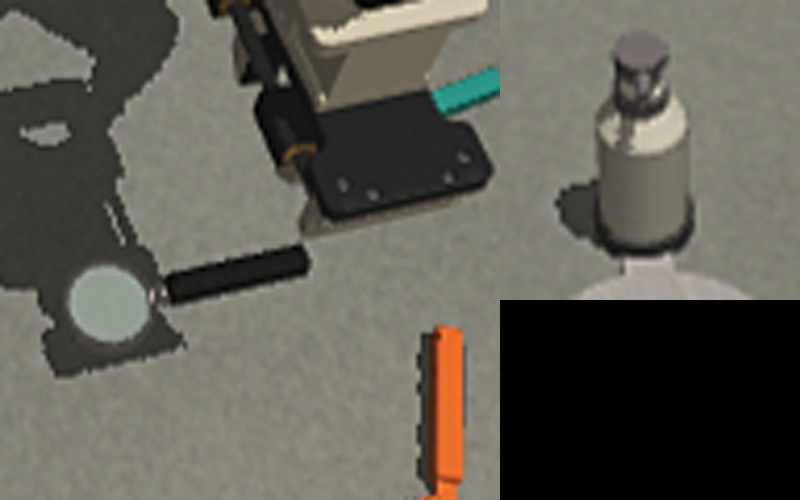

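The cap is back up in the right-hand inset at (640,45). The gripper hangs over the handle, with the turquoise loupe about 120 mm away. Descending to grasp.

```bash
python3 -m jog '[[-3,-2,15,0,0,0],[0,0,35,0,0,0],[0,0,35,0,0,0],[0,0,35,0,0,0],[0,0,30,0,0,0],[0,0,20,0,0,0],[0,0,12,0,0,0],[0,0,8,0,0,0],[0,0,4,0,0,0],[0,0,0,0,0,0]]'; python3 -m jog '[[0,0,1,0,0,0],[0,0,1,0,0,0],[0,0,0,0,0,0]]'; python3 -m jog '[[0,0,0,0,0,0],[0,0,0,0,0,0],[0,0,0,0,0,0],[0,0,0,0,0,0],[0,0,0,0,0,0],[0,0,0,0,0,0]]' 0
```

```text
time: 7.9
tool_pos: [535.1, 267.2, 6.4]
tcp_rot: [-3.141, -0.0, -0.382]
contact_force: [-0.1, -0.6, 0.3]
grip_width: 46.1
finger_force: 0.0
time: 8.2
tool_pos: [535.0, 267.5, 4.5]
tcp_rot: [-3.141, -0.001, -0.382]
contact_force: [-0.8, -0.1, -1.3]
grip_width: 45.7
finger_force: 0.0
time: 8.8
tool_pos: [534.9, 267.5, 4.1]
tcp_rot: [-3.141, -0.0, -0.382]
contact_force: [-0.6, 0.8, 0.3]
grip_width: 15.7
finger_force: 30.0
```

```bash
python3 -m jog '[[0,0,-4,0,0,0],[0,0,-10,0,0,0],[0,0,-20,0,0,0],[0,0,-28,0,0,0],[0,0,-28,0,0,0],[0,0,-28,0,0,0],[0,0,-28,0,0,0],[0,0,-22,0,0,0],[0,0,-16,0,0,0],[0,0,-8,0,0,0],[0,0,-4,0,0,0],[0,0,0,0,0,0]]'; python3 -m jog '[[0,0,0,0,0,0.02],[0,0,0,0,0,0.05],[0,0,0,0,0,0.06],[0,0,0,0,0,0.06],[0,0,0,0,0,0.06],[0,0,0,0,0,0.06],[0,0,0,0,0,0.05],[0,0,0,0,0,0.018],[0,0,0,0,0,0]]'; python3 -m jog '[[3,4,0,0,0,0],[8,11,0,0,0,0],[16,22,0,0,0,0],[18,25,0,0,0,0],[18,25,0,0,0,0],[18,25,0,0,0,0],[18,25,0,0,0,0],[18,25,0,0,0,0],[16,22,0,0,0,0],[12,16,0,0,0,0],[8,11,0,0,0,0],[4,6,0,0,0,0]]'; python3 -m jog '[[0,0,0,0,0,0],[0,0,0,0,0,0],[0,0,0,0,0,0]]'
python3 - <<'E'
from h import *
s,t=[bot.capture(n)[:,:,::-1] for n in("scene","top")]
cv2.imwrite("pics/scene4.png",s);cv2.imwrite("pics/top4.png",t)
cv2.imwrite("pics/c4.png",np.hstack([cv2.resize(s[130:250,265:345],(400,600),interpolation=2),cv2.resize(t[160:250,290:350],(400,600),interpolation=2)]))
E
```

```text
time: 10.0
tool_pos: [534.6, 267.4, 200.1]
tcp_rot: [3.141, -0.0, -0.382]
contact_force: [-0.5, -0.0, -0.7]
grip_width: 15.8
finger_force: 30.0
time: 10.9
tool_pos: [534.5, 267.3, 199.4]
tcp_rot: [3.14, 0.001, -0.76]
contact_force: [-0.9, -0.3, -1.4]
grip_width: 15.8
finger_force: 30.0
time: 12.1
tool_pos: [498.6, 0.5, 200.3]
tcp_rot: [3.142, -0.0, -0.762]
contact_force: [-0.6, -0.1, -0.5]
grip_width: 15.6
finger_force: 30.0
time: 12.4
tool_pos: [499.1, 2.7, 200.1]
tcp_rot: [-3.141, 0.0, -0.759]
contact_force: [-0.2, -0.0, -1.6]
grip_width: 15.6
finger_force: 30.0
```

View pics/c4.png

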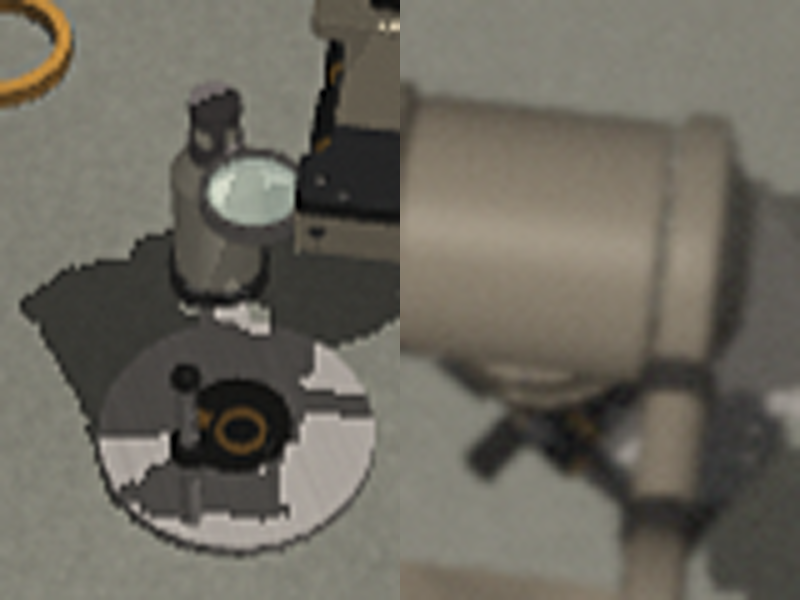

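The lens frame is visible in the scene crop around (252,195), level and held, with the stand below it undisturbed. Before descending, I'll refine the pointer height using colour centroids and an overlay.

Run:
```python
from h import *
from fit import P
def cen(n,f,x0,x1,y0,y1):
    im=cv2.imread(f)[y0:y1,x0:x1].astype(float); sat=np.clip(im[:,:,2]-im[:,:,0]-25,0,None); y,x=np.mgrid[y0:y1,x0:x1]; return np.array([(sat*x).sum(),(sat*y).sum()])/sat.sum(),sat.round()
r,_=cen("scene","pics/scene0.png",308,320,209,223); p,S=cen("scene","pics/scene0.png",302,308,209,218)
print("ring",r,"ptr",p);print(S.astype(int))
rt,_=cen("top","pics/top0.png",319,333,198,213);pt,_=cen("top","pics/top0.png",314,325,184,195)
print("top ring",rt,pt)
print("ring xy",onz("scene",r,21.5),onz("top",rt,22))
x,y,a,b,h=558,-41.8,.546,-2.067,84.3
for hh in(80,84,88): print(hh,"scene ptr centroid",proj("scene",P(x,y,a,50,hh+1)).round(2),"top",proj("top",P(x,y,a,50,hh+1)).round(2))
# overlay
k=14;X0,Y0,W,H=292,200,28,42
s=cv2.imread("pics/scene0.png")
def ov(hh):
    im=cv2.resize(s[Y0:Y0+H,X0:X0+W],None,fx=k,fy=k,interpolation=0)
    def L(pts,c):
        q=((proj("scene",np.array(pts))-[X0,Y0]+.5)*k*16).astype(np.int32); cv2.polylines(im,[q],False,c,1,shift=4)
    px,py,_=P(x,y,a,66,0); t=np.linspace(0,6.283,40)
    circ=lambda r,z:np.c_[px+r*np.cos(t),py+r*np.sin(t),0*t+z]
    L(circ(5,12),(255,0,0));L(circ(10,hh-7),(0,255,0));L(circ(10,hh+7),(0,255,0))
    u=np.array([np.cos(a),np.sin(a)]);w=np.array([-u[1],u[0]])
    for z in(-1.5,1.5): L([np.r_[np.array([x,y])+u*d+w*e,hh+z] for d,e in((56,4),(44,4),(44,-4),(56,-4),(56,4))],(255,0,255))
    c0=circ(8,142);L(c0,(0,0,255)); L([[px,py,150]]*2,(0,0,255))
    return im
o=np.hstack([ov(84),ov(88)]);print(o.shape);cv2.imwrite("pics/c5.png",o)
```

```text
ring [312.95108867 215.49384664] ptr [305.38441215 213.22853369]
[[  0   0   0   0   0   0]
 [  0   0   0   0   0   0]
 [  0   0   0  20   0   0]
 [  0   0  20  88  46  16]
 [  0   0  22 113 108  28]
 [  0   0  20 101  88   0]
 [  0   0   6  52  29   0]
 [  0   0   0   0   0   0]
 [  0   0   0   0   0   0]]
top ring [326.09124538 205.23921085] [319.87116564 190.1809816 ]
ring xy [560.79475872 -37.53369384  21.5       ] [560.7945789  -34.46957347  22.        ]
80 scene ptr centroid [[305.   215.05]] top [[320.07 190.29]]
84 scene ptr centroid [[304.97 214.17]] top [[320.06 190.04]]
88 scene ptr centroid [[304.93 213.29]] top [[320.04 189.79]]
(588, 784, 3)
```

View pics/c5.png

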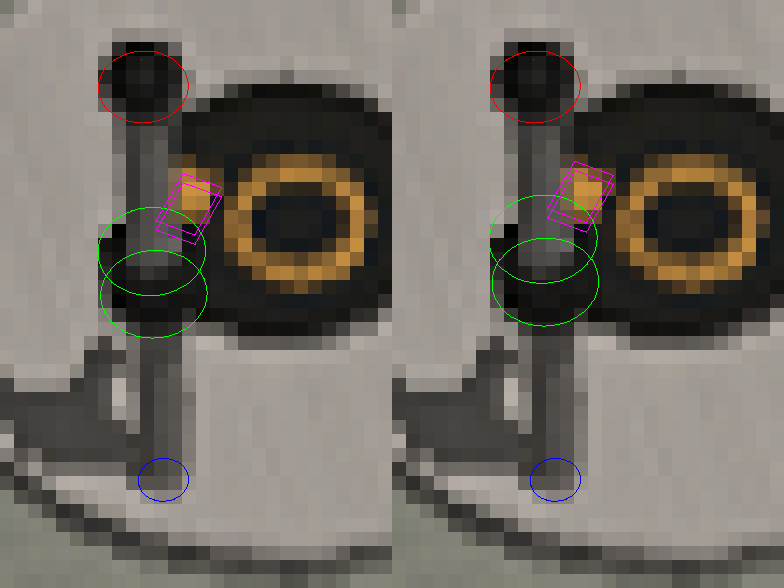

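The overlay shows the pointer's brass patch at scene pixel (305.4,213.2). That suggests a height closer to 88 than 84, so I'll settle it with a small rendered-model fit.

```bash
cat > rend.py <<'E'
from h import *
from fit import P
from scipy.optimize import minimize
img={n:cv2.imread(f"pics/{n}0.png").astype(float) for n in("scene","top")}
ROI={"scene":(296,200,27,38),"top":(312,180,22,36)}
K=8;t=np.linspace(0,2*np.pi,48,endpoint=False)
def render(n,q,cols):
    x,y,a,h,rx,ry,rb=q; X0,Y0,W,H=ROI[n]; im=np.zeros((H*K,W*K,3)); im[:]=cols["bg"]
    def circ(cx,cy,r,z): return np.c_[cx+r*np.cos(t),cy+r*np.sin(t),0*t+z]
    def poly(pts,c):
        p=((proj(n,pts)-[X0,Y0]+.5)*K).astype(np.float32); q_=cv2.convexHull(p); cv2.fillConvexPoly(im,np.round((q_-.5)*16).astype(np.int32),cols[c],shift=4)
    cyl=lambda cx,cy,r,z0,z1:np.r_[circ(cx,cy,r,z0),circ(cx,cy,r,z1)]
    poly(cyl(x,y,80,0,12),"foot"); poly(cyl(x,y,32,12,18),"pad")
    poly(cyl(rx,ry,15,18,23),"brass"); poly(circ(rx,ry,11,22),"pad")
    px,py,_=P(x,y,a,66,0); u=np.array([np.cos(a),np.sin(a)]);w=np.array([-u[1],u[0]])
    poly(cyl(px,py,5,12,h),"post")
    poly(np.array([np.r_[np.array([x,y])+u*d+w*e,h+z] for d in(44,64) for e in(-4,4) for z in(-1.5,1.5)]),"brass")
    poly(cyl(px,py,10,h-7,h+7),"collar"); poly(cyl(px,py,5,h+7,142),"post")
    g=np.array([[px,py,150-rb]])+rb*np.array([[np.sin(i)*np.cos(j),np.sin(i)*np.sin(j),np.cos(i)] for i in np.linspace(0,3.14,9) for j in t]); poly(g,"collar")
    return cv2.resize(im,(W,H),interpolation=cv2.INTER_AREA)
def cost(q,n,ret=False):
    X0,Y0,W,H=ROI[n]; I=cv2.GaussianBlur(img[n],(0,0),.5)[Y0:Y0+H,X0:X0+W]
    cols=COL[n]; d=cv2.GaussianBlur(render(n,q,cols),(0,0),BL[n])-I
    e=np.minimum(np.abs(d).sum(2),150); 
    return (e.mean(), d) if ret else e.mean()
COL={n:dict(bg=(110,118,118),foot=(155,160,168),pad=(28,28,28),brass=(50,130,190),post=(75,78,82),collar=(20,20,20)) for n in img}
BL={"scene":.5,"top":1.0}
E
python3 - <<'E'
from rend import *
for n in("scene","top"):
    X0,Y0,W,H=ROI[n]
    res=[]
    for h0 in(82,88,94):
        q0=np.array([556,-43,.55,h0,560,-37,7.]); sim=np.vstack([q0]+[q0+d for d in np.diag([4,4,.06,5,3,3,1.])])
        r=minimize(cost,q0,args=(n,),method="Nelder-Mead",options=dict(initial_simplex=sim,maxiter=900,xatol=.02,fatol=.002)); res.append(r)
        print(n,h0,r.x.round(2),round(r.fun,2))
    r=min(res,key=lambda r:r.fun)
    if n=="scene":
        for h in range(76,104,3):
            g=lambda p:cost(np.r_[p[:3],h,p[3:]],n); p0=np.delete(r.x,3); print(h,round(minimize(g,p0,method="Nelder-Mead",options=dict(maxiter=250)).fun,2),end="; ")
        print()
E
```

```text
scene 82 [559.94 -47.15   0.62  82.85 560.54 -38.61   7.62] 29.56
scene 88 [560.   -46.97   0.62  83.53 561.24 -38.71   7.63] 29.63
scene 94 [559.65 -46.96   0.62  82.87 560.43 -37.51   7.9 ] 30.23
76 33.2; 79 31.29; 82 29.7; 85 30.25; 88 32.28; 91 34.07; 94 35.43; 97 36.95; 100 38.26; 103 38.81; 
top 82 [558.84 -46.33   0.61  90.55 561.33 -37.56   3.78] 40.25
top 88 [559.01 -46.34   0.62  92.4  562.16 -36.75   4.02] 40.29
top 94 [558.91 -46.33   0.62  92.1  561.63 -36.3    4.7 ] 40.57
```

Run:
```python
from h import *
s=cv2.imread("pics/scene0.png"); g=s.mean(2).astype(int)
print("cols",list(range(297,312)))
for y in range(201,237): print(y,g[y,297:312])
t=cv2.imread("pics/top0.png").mean(2).astype(int)
print("top cols",list(range(311,326)))
for y in range(178,196): print(y,t[y,311:326])
```

```text
cols [297, 298, 299, 300, 301, 302, 303, 304, 305, 306, 307, 308, 309, 310, 311]
201 [157 158 156 158 162 165 159 155 153 151 151 152 149 152 154]
202 [154 159 161 137 135 142 141 147 156 152 149 152 149 150 154]
203 [153 162 150  43   2   8  35  98 164 153 151 152 151 151 155]
204 [154 160  89   5  21  28  15  36 156 159 153 155 158 158 159]
205 [156 157  35  13  27  36  21  30 124 165 160 139 137 134 132]
206 [155 156  60   9  20  25  18  41 133 150 132  60  33  12  14]
207 [155 155 100  40  15  17  27  60 108  64  14  19  24  28  28]
208 [154 158 162  90  32  35  48  57  21  24  26  29  29  31  32]
209 [154 154 156  94  58  69  74  47  25  31  30  31  30  30  29]
210 [154 154 155 102  54  71  87  45  23  28  31  32  31  27  25]
211 [153 156 155 125  53  78  85  66  55  30  33  26  26  44  61]
212 [152 155 155 122  50  74  87 103 115  80  58  24  52  99  99]
213 [152 156 158 118  50  74  84  96 137 135  65  33 103 116  55]
214 [152 154 160 132  51  74  85  96 124 118  22  64 124  47  24]
215 [150 158 165 130  53  75  84  84  79  68  30  96  86  19  28]
216 [153 158 131   2  59  76 
[... 1929 characters left out ...]
 77  71  65  77 105 126 126 124 130 128]
186 [134 132 120 102  75  77  75  69  66  85 105 104 104 108 104]
187 [131 128 122 102  73  71  71  66  67  81  91  94  94  94  94]
188 [130 129 128 114  79  64  63  66  77  94  97  93  96  96 108]
189 [132 134 136 131 106  78  68  82 105 114 111  98  93  99 115]
190 [136 140 148 150 138 113  92  96 119 124 123 116 110 101 106]
191 [141 150 155 159 152 131 109 110 124 132 137 139 136 115 103]
192 [148 155 157 159 156 146 133 135 141 144 143 150 150 136 117]
193 [156 159 157 159 159 157 153 153 154 150 150 154 155 153 137]
194 [160 160 159 159 159 158 159 158 157 158 155 158 158 157 154]
195 [162 161 159 159 159 158 159 158 158 158 157 158 157 158 158]
```

Run:
```python
from h import *
from scipy.optimize import least_squares
t=np.linspace(0,2*np.pi,200)
bot_=lambda x,y,r,z:proj("scene",np.c_[x+r*np.cos(t),y+r*np.sin(t),0*t+z])[:,1].max()
def axis_u(x,y,v):
    zs=np.linspace(0,150,300);q=proj("scene",np.c_[0*zs+x,0*zs+y,zs]);return np.interp(-v,-q[:,1],q[:,0])
s=least_squares(lambda p:[bot_(*p,5,12)-235.0,axis_u(*p,228)-303.07],[612,-5]);x,y=s.x
print("post",s.x,"u at 212",axis_u(x,y,212),"ball z at v205.3",[ (z,proj("scene",[x,y,z])[0].round(2)) for z in(138,142,146,150)])
for h in(80,84,86,88,90,92): print(h,"topedge(219.1)",round(bot_(x,y,5,h+7),2),"botedge(223.1)",round(bot_(x,y,10,h-7),2))
# pad edges in scene: bottom and top rows
g=cv2.imread("pics/scene0.png").mean(2).astype(int)
print("col313",g[200:230,313]);print("row216",g[216,302:330])
for X in((558,-42),(556,-43),(558,-45)):
    q=proj("scene",np.c_[X[0]+32*np.cos(t),X[1]+32*np.sin(t),0*t+18]);print(X,q.min(0),q.max(0),"postdist",np.hypot(x-X[0],y-X[1]))
```

```text
post [613.4584895  -7.9353853] u at 212 302.2653694079619 ball z at v205.3 [(138, array([301.98, 206.35])), (142, array([301.93, 205.39])), (146, array([301.88, 204.42])), (150, array([301.84, 203.45]))]
80 topedge(219.1) 219.59 botedge(223.1) 224.19
84 topedge(219.1) 218.72 botedge(223.1) 223.34
86 topedge(219.1) 218.28 botedge(223.1) 222.91
88 topedge(219.1) 217.83 botedge(223.1) 222.48
90 topedge(219.1) 217.39 botedge(223.1) 222.05
92 topedge(219.1) 216.95 botedge(223.1) 221.62
col313 [151 151 151 153 162 139  15  27  31  31  29  83 119  35  28  29  31  23
  58 104  73  26  28  19  89 165 153 153 154 155]
row216 [ 76  84  76  14  29  32  91  97  20  28  30  31  28  23  43 117  49  26
  30  25  35 124 163 157 154 152 151 151]
(558, -42) [301.68427293 205.73188761] [324.07077266 223.99570139] postdist 65.0848832887574
(556, -43) [302.0762157  205.19318332] [324.43686876 223.41572625] postdist 67.31274188535522
(558, -45) [301.10702888 205.05425696] [323.46286574 223.2667129 ] postdist 66.70404576141102
```

Run:
```python
import rend; from rend import *
rend.ROI["scene"]=(300,208,9,17)
I=img["scene"][208:225,300:309]
px,py=613.46,-7.94
def c(p,h):
    a,dx,dy=p; x,y=px+dx-66*np.cos(a),py+dy-66*np.sin(a)
    d=render("scene",[x,y,a,h,560.8,-37.5,8],COL["scene"])-I
    ch=d[:,:,2]-d[:,:,0]; return np.abs(ch).mean()*1.5+np.abs(d.mean(2)).mean()+ (dx**2+dy**2)*.1
for h in range(78,94,2):
    r=minimize(c,[.6,0,0],args=(h,),method="Nelder-Mead",options=dict(initial_simplex=[[.6,0,0],[.7,0,0],[.6,2,0],[.6,0,2]])); print(h,r.x.round(2),round(r.fun,2))
```

```text
78 [ 0.62 -1.44 -3.24] 19.73
80 [ 0.62 -1.08 -2.39] 17.72
82 [ 0.62 -0.46 -1.41] 16.58
84 [ 0.62  0.22 -0.51] 17.36
86 [0.59 0.77 0.24] 18.85
88 [0.59 1.22 1.05] 21.41
90 [0.58 1.89 2.12] 24.74
92 [0.62 2.81 4.17] 26.44
```

Run:
```python
from h import *
s=cv2.imread("pics/scene4.png"); t=np.linspace(0,6.283,100)
yaw=-.76; u=np.array([np.cos(yaw),np.sin(yaw)]); tcp=np.array([499.1,2.7]); zl=200.1-4.1
k=12;X0,Y0,W,H=300,155,33,30
outs=[]
for al in(67,70):
    im=cv2.resize(s[Y0:Y0+H,X0:X0+W],None,fx=k,fy=k,interpolation=0)
    c=tcp+al*u
    for z,col in((0,(0,0,255)),(12,(0,255,0))):
        q=((proj("scene",np.c_[c[0]+28*np.cos(t),c[1]+28*np.sin(t),0*t+zl+z])-[X0,Y0]+.5)*k).astype(int); cv2.polylines(im,[q],True,col,1)
    outs.append(im)
cv2.imwrite("pics/c6.png",np.hstack(outs))
```

```text
(no output)
```

View pics/c6.png

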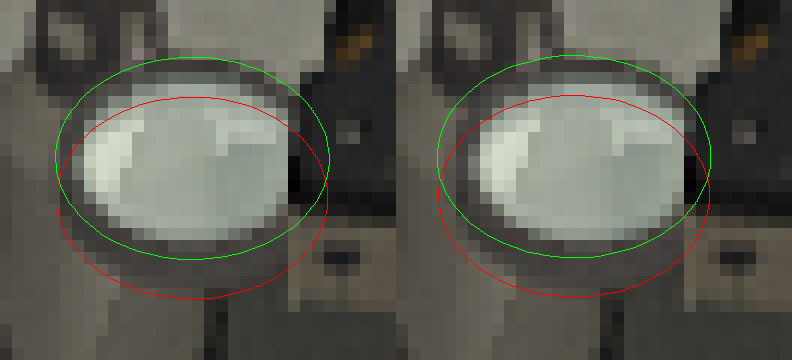

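The along=67 overlay fits the frame well. I'll descend offset away from the post, then slide in.

```bash
python3 -m jog '[[0,0,5,0,0,0],[0,0,10,0,0,0],[0,0,15,0,0,0],[0,0,18,0,0,0],[0,0,18,0,0,0],[0,0,18,0,0,0],[0,0,14,0,0,0],[0,0,10,0,0,0],[0,0,6,0,0,0],[0,0,3,0,0,0],[0,0,1.5,0,0,0],[0,0,0,0,0,0]]'; python3 -m jog '[[0.5,-1,0,0,0,0],[0.5,-2,0,0,0,0],[1,-3,0,0,0,0],[1,-3,0,0,0,0],[1,-3,0,0,0,0],[0.7,-1.5,0,0,0,0],[0.5,-0.6,0,0,0,0],[0,0,0,0,0,0],[0,0,0,0,0,0],[0,0,0,0,0,0]]'
python3 - <<'E'
from h import *
s=bot.capture("scene")[:,:,::-1].copy(); cv2.imwrite("pics/scene7.png",s); t=np.linspace(0,6.283,100)
o=bot.get_obs();print(o["tool_pos"],o["tcp_rot"],o["grip_width"],o["finger_force"],o["contact_force"],o["time"])
yaw=o["tcp_rot"][2]; c=o["tool_pos"][:2]+66.5*np.array([np.cos(yaw),np.sin(yaw)]); z0=o["tool_pos"][2]-4.1; print("lens",c,z0+6)
k=11;X0,Y0,W,H=290,180,36,54
im0=cv2.resize(s[Y0:Y0+H,X0:X0+W],None,fx=k,fy=k,interpolation=0);im=im0.copy()
def L(x,y,r,z,col):
    q=((proj("scene",np.c_[x+r*np.cos(t),y+r*np.sin(t),0*t+z])-[X0,Y0]+.5)*k).astype(int); cv2.polylines(im,[q],True,col,1)
L(*c,28,z0,(0,0,255));L(*c,28,z0+12,(0,255,0));L(560.8,-37,15,23,(255,0,0));L(613.46,-7.94,10,76.5,(255,0,255));L(613.46,-7.94,10,90.5,(255,0,255))
cv2.imwrite("pics/c7.png",np.hstack([im,im0]))
E
```

```text
time: 13.7
tool_pos: [499.3, 1.9, 81.9]
tcp_rot: [-3.141, -0.001, -0.76]
contact_force: [-0.2, 0.1, -1.1]
grip_width: 15.9
finger_force: 30.0
time: 14.7
tool_pos: [512.4, 8.6, 81.6]
tcp_rot: [3.141, 0.0, -0.76]
contact_force: [-0.3, 0.5, -0.4]
grip_width: 16.0
finger_force: 30.0
[512.41986772   8.55234593  81.59227129] [ 3.14148782e+00  4.37643706e-07 -7.60324343e-01] 15.637986446873972 29.999422430992126 [ 1.04837842 -0.16100753 -1.10429971] 14.75
lens [560.6066007  -37.27656158] 83.49227129020679
```

View pics/c7.png

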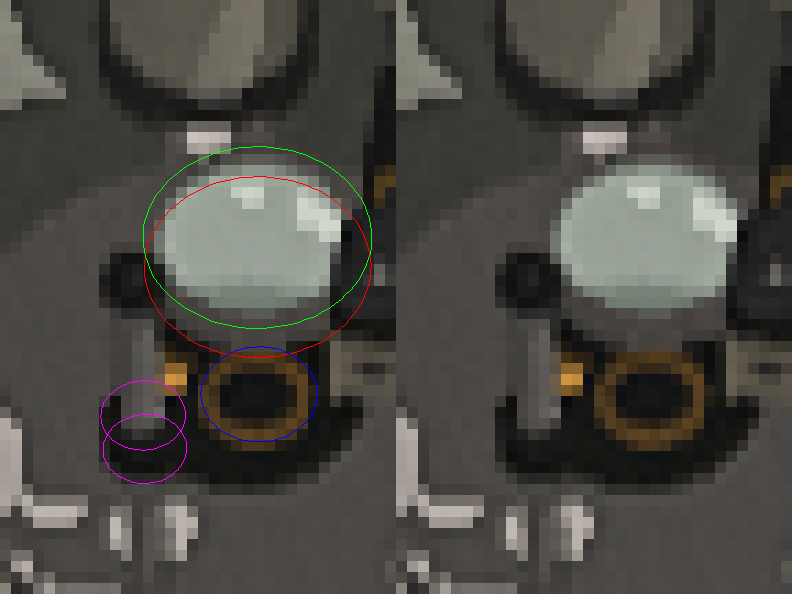

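The lens overlay sits on the frame, and its middle plane is at 83.5 mm. The lens centre is at (560.6,-37.3) and the ring is at about (560.8,-37). The pointer, post and ring are undisturbed, and the grip is firm. Handing in.

```bash
python3 -m jog '[[0,0,0,0,0,0],[0,0,0,0,0,0],[0,0,0,0,0,0]]'; python3 -c "
from plant import bot
print(bot.close_job())"
```

```text
time: 15.05
tool_pos: [512.5, 8.6, 81.6]
tcp_rot: [3.142, -0.0, -0.76]
contact_force: [-1.1, 0.0, -0.7]
grip_width: 15.8
finger_force: 30.0
the job is handed in; nothing more can be done
None
```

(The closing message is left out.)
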